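# Seat the carved bird in its keyed plinth

## Task

Mount the pale carved bird on the plinth that has the D-shaped socket: turn the bird so that the flat of its foot, on the beak side, matches the flat of the socket, and set it fully home with its collar flat on the plinth. Leave the carved fish and the mallet where they are.

Things in the scene. Friction and masses are not known exactly. Their poses are not given: they have to be found in the camera images.
- bird_wings (a point): Pale carved bird, 114 mm tall, under 360 g. Point: mid-body on foot axis, 74 mm above underside; +x to beak (tip 67 mm off; tail 83 mm behind). Flat parallel wings 40 mm apart in y, 66 long, 17 mm above and below point: grasp these from above. Head top 40 mm above point. D foot 28 mm tall, radius 26 (top 31), flat 9 (top 13) mm from axis, on beak side; round collar above it, radius 40, 8 thick.
- socket (a point): D-shaped socket in a dark fixed round plinth (radius 55, 45 mm tall). Point: centre of its round, at the plinth's top; +x points squarely to the flat. Radius 34, flat 16 mm from centre, 32 mm deep, pale inside. Bird home: collar on top face, beak along +x, bird point 44 mm above this, 3 mm play. The like plinth with a square 48 mm socket is wrong.
- fish_mid (a point): Bystander: loose reddish-brown carved fish, 85 mm tall, 101 mm long, on a square foot. This point is 42 mm above its underside.
- mallet_head (a point): Bystander: loose wooden mallet lying on the bench. This point is the centre of its dark block head (66 x 100 mm, 60 mm tall); the handle, 26 mm thick, runs 183 mm from here along -x.
There are look-alikes about, which are no part of the job. What is shaped like the part that bears bird_wings but turquoise is not meant. Leave any turquoise look-alike of the part that bears socket alone.

How it is judged:
At the end, for the whole second after the job is handed in: The bird stands in the D socket: its wing point 44 mm above the plinth's top (40 to 48 mm, that is collar down on the plinth), within 15 mm of the socket's axis, its beak line within 0.4 rad of the socket's +x, upright within 0.1 rad (z of bird_wings in the frame of socket between 0.04 and 0.048 m and horizontal distance between bird_wings and socket below 0.015 m and angle between the x axis of bird_wings and the x axis of socket, either way round below 0.4 rad and angle between bird_wings's own z axis and vertical below 0.1 rad); the robot touches nothing.
It fails at once if the fish is moved or knocked over (by more than 30 mm) (distance of fish_mid from where it was at the start of the episode above 0.03 m).
It fails at once if the mallet is moved (by more than 30 mm) (distance of mallet_head from where it was at the start of the episode above 0.03 m).
It also fails if it takes over 38 s, if anything falls off the work surface, if the arm or the gripper's body presses on something with over 40 N, if the wrist force passes 120 N, or if a joint passes its speed limit or range.

## Robot

A 6-joint arm with a two-finger parallel gripper is mounted at the origin on the work surface. World frame = base frame: x ahead of the robot, y to its left, z up, the work surface at z = 0. Lengths are in m, angles in rad, forces in N, time in s.
With the tool pointing down it reaches from about 0.35 to 0.975 m from the base axis. Payload 4.9 kg.
Tool frame: the origin (TCP) lies midway between the tips of the shut fingers; the grasp point (between the pads) lies ctrl.tcp_to_grasp behind it (ctrl.tcp_to_grasp is the distance from the TCP to the grasp point, in m); z points along the fingers, y is the direction in which the jaws open and shut (so a half turn about z gives the same grasp; the last joint's range is limited). The gripper opens to 85 mm and grips with 20 to 120 N. Pads are 22 mm wide; open, the fingers measure 114 mm over their backs; the gripper's body (76 mm by 85 mm) begins 54 mm behind the grasp point. The pads swing forward as they close: fully open they stand 13 mm farther back than shut.
Start: joints at [-1.249, 0.053, 1.613, -0, 1.476, -0.119], TCP at [0.267, -0.565, 0.231] pointing down, gripper open.
Joint ranges: [-3.01, 3.01], [-1.01, 2.22], [0.06, 2.58], [-1.02, 4.17], [0.09, 2.62], [-3.14, 3.14]. Speed limits (rad/s): [2.57, 2.57, 3.14, 3.14, 3.14, 3.14].

## Interface

Orientations are given as a rotation vector (axis times angle).
In Python, from station import ctrl, get_image, calibration, finish_job, models gives the robot as it stands.
- The arm moves only by the shell command python3 -m creep 'ROWS' [FORCE]. ROWS is JSON, a list of rows, each a list of 7 numbers: the opening, from 0 (shut) to 1 (fully open), then the shift along the tool's x, y, z in m, then the turn, a rotation vector about the tool's x, y, z in degrees. A call has 1 to 20 rows; each row shifts and turns the commanded pose from where the row before left it, along the tool's axes as they then stand; what a row does not reach is not made up. A row lasts 1/10 s, in which the tool goes at most 50 mm and 8.59 degrees, less where a joint would pass 70% of its speed; a pose out of reach is approached as far as the arm can. A call with a gripper value outside its range is refused whole. The fingers move at their own pace and stop on an object; FORCE is the grip in N (left out, the last holds). Time passes only in rows, so rows that do not move let the fingers close. It gives the time, the measured TCP pose, the force and the opening at its end, in the units of the state.
- ctrl.get_obs(): the state, without advancing time (a new reading comes with each control period).
- get_image(name): name is "scene" or "top"; returns the picture (480x640x3 uint8, red, green, blue); there is no depth.
- calibration(name): a dict with "mtx" (3x3 intrinsics, pixels), "k1" (the pictures are not rectified: a ray, as slopes to the right and down, at radius r is drawn at 1 + k1 r^2 times it, then the intrinsics apply), "R" (3x3) and "t" (3): a world point X has camera coordinates R X + t. Camera axes: x right, y down, z forward; pixel columns grow to the right and rows downward; lengths in m; the calibration is good to about 2 mm. A picture is of the moment at which its call begins. calibration takes no time and is no camera call.
- finish_job(): hands the job in, once; it reports no verdict.
Trained networks look in the newest picture that a camera, given by its name, has taken for a name from the list of things; names that differ only in an ending like _2 or _b are one class to them, and where a whole thing is asked for, a point or a joint stands for the part that bears it (a point fixed in the world has none). Each returns a list of dicts, best first, with "conf" (0 to 1); they miss things now and then, are a little off and sometimes report something else, mostly with a low value. They report only what shows in the picture. A call takes as long as a camera call. They do not tell look-alikes from the thing itself.
- models.search_frame(camera, name): "extent" ([left, top, right, bottom] in pixels, round what is visible of it).
The state is a dict: "t": time; "q": joint angles; "dq": joint speeds; "effort": joint torques, N m; "tool_pos": TCP position; "tool_rot": TCP orientation; "contact_force": force on the tool from outside, world axes, zero at the start; "wrist_torque": the same for the moment, N m; "opening": finger opening in m.
Only numpy, scipy, OpenCV 4.12 (cv2) and the standard library are available. Lean on these libraries where they do the work, as an engineer would, in place of code of your own. Each camera call takes 0.05 s, during which the arm holds its last target. There are 200 camera calls.

## Working session

There is one attempt and no reset: what is moved stays moved. The work goes in short steps, Python scripts to look and compute and a shell command to move; the robot and the scene stay as the last step left them, time stands still between calls to the robot, and variables do not carry over. Pictures are saved under pics/ and viewed, about 8 in all and at most 12, crops included, and the job is handed in when it is done.

```bash
mkdir -p pics; ls
python3 - <<'E'
from station import ctrl,get_image,calibration,models
import cv2,numpy as np
for c in("scene","top"):
    im=get_image(c); cv2.imwrite(f"pics/{c}0.png",im[:,:,::-1])
    k=calibration(c); print(c,np.round(k["mtx"],1).tolist(),k["k1"],np.round(k["R"],3).tolist(),np.round(k["t"],3))
    for n in("bird_wings","socket","fish_mid","mallet_head"):
        print(n,[(np.round(d["extent"]).astype(int).tolist(),round(d["conf"],2)) for d in models.search_frame(c,n)])
o=ctrl.get_obs();print(o,ctrl.tcp_to_grasp)
E
```

```text
pics
scene [[561.1, 0.0, 318.0], [0.0, 561.1, 236.3], [0.0, 0.0, 1.0]] -0.017695908101626304 [[-0.793, 0.61, 0.0], [0.463, 0.602, -0.651], [-0.397, -0.516, -0.759]] [ 0.51  -0.211  1.604]
bird_wings [([271, 168, 322, 208], 0.85), ([219, 140, 268, 181], 0.75)]
socket [([335, 286, 382, 341], 0.73), ([406, 260, 460, 310], 0.7)]
fish_mid [([234, 204, 255, 247], 0.9)]
mallet_head [([310, 341, 412, 427], 0.62)]
top [[555.2, 0.0, 318.6], [0.0, 555.2, 235.0], [0.0, 0.0, 1.0]] -0.15780986022075041 [[-0.002, -1.0, 0.002], [-0.993, 0.002, -0.119], [0.119, -0.003, -0.993]] [-0.036  0.606  0.99 ]
bird_wings [([388, 240, 460, 293], 0.97), ([490, 193, 530, 277], 0.75)]
socket [([184, 180, 245, 239], 0.76), ([162, 286, 226, 343], 0.65)]
fish_mid [([386, 155, 438, 191], 0.62)]
mallet_head [([108, 90, 170, 202], 0.56), ([160, 288, 225, 342], 0.53)]
{'t': 0.5, 'q': array([-1.24899551e+00,  5.27290519e-02,  1.61292591e+00,  6.17104342e-07,
        1.47598427e+00, -1.19001785e-01]), 'dq': array([-1.88624901e-04,  7.18438663e-05, -2.21331996e-03, -8.15890242e-04,
        4.44009364e-04,  9.12255982e-04]), 'effort': array([ 4.41381621e-05, -3.93211126e+01, -3.70026934e+01, -8.88800423e-05,
        1.34403785e-03, -6.70271731e-07]), 'tool_pos': array([ 0.26665726, -0.5652316 ,  0.23127005]), 'tool_rot': array([-3.06555163e+00, -6.86808628e-01,  6.44509040e-06]), 'contact_force': array([1.05085489, 0.04337464, 0.43685981]), 'wrist_torque': array([-0.04646306, -0.03272851,  0.01369489]), 'opening': 0.0856911775684053} 0.0187
```

View pics/top0.png

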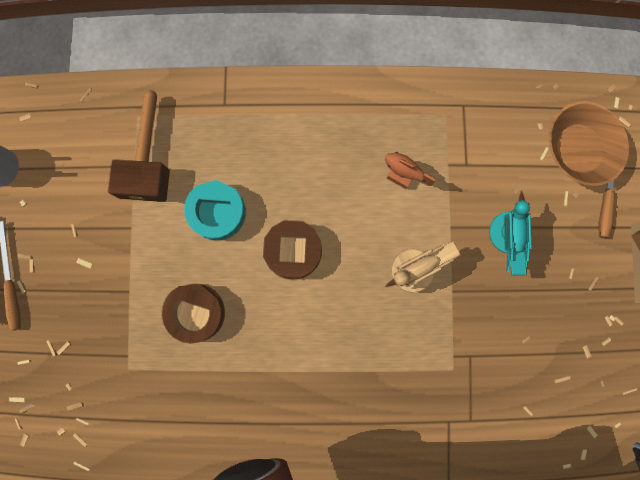

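View pics/scene0.png

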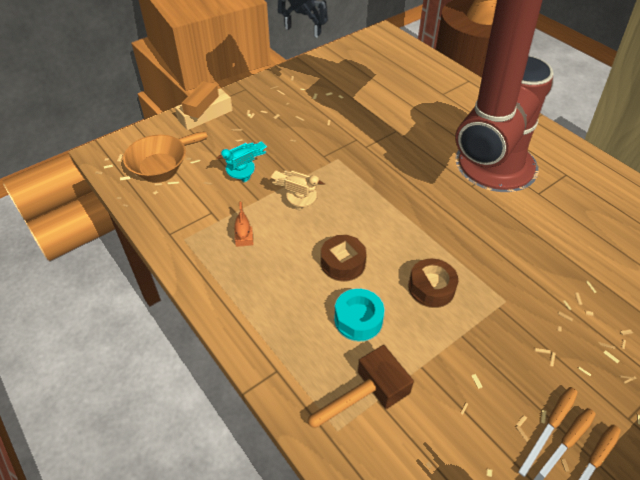

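Top view candidates:
- **Birds:** pale at (422,268), turquoise at (515,235). The pale one is meant.
- **Plinths:** dark with D socket at (193,313), dark with square socket at (293,250), turquoise at (215,209). The dark D one fits.
- **Bystanders:** fish at (405,168), mallet at (139,180).

I'll confirm with an enlarged crop.

Run:
```python
import cv2,numpy as np
im=cv2.imread("pics/top0.png")
a=cv2.resize(im[270:355,150:235],(400,400),interpolation=2)
b=cv2.resize(im[225:310,380:465],(400,400),interpolation=2)
s=cv2.imread("pics/scene0.png"); 
c=cv2.resize(s[253:313,400:460],(400,200*2)[:2],interpolation=2)
d=cv2.resize(s[160:220,268:328],(400,400),interpolation=2)
cv2.imwrite("pics/crop.png",cv2.resize(np.vstack([np.hstack([a,b]),np.hstack([c,d])]),(600,600)))
```

```text
(no output)
```

View pics/crop.png

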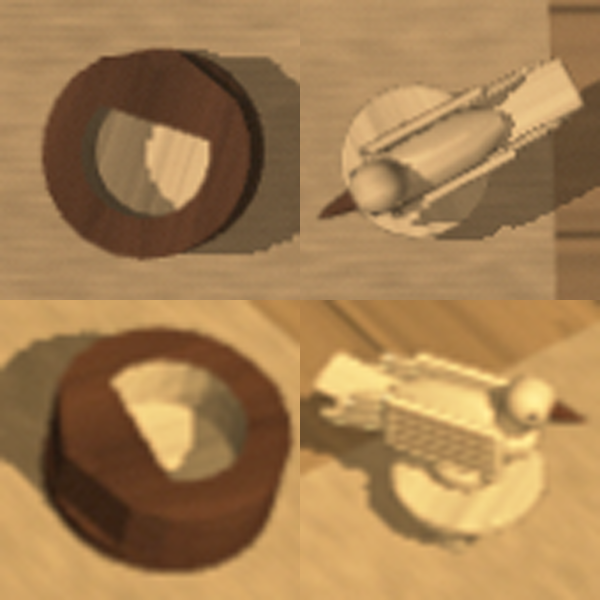

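The crop confirms it: the dark plinth has the D socket, with its flat between top-image pixels (180,300) and (209.5,310). The pale bird's beak tip is at (386,286) and its tail at (541,249). Next I'll compute the poses and overlay them in both views.

```bash
cat > h.py <<'E'
import cv2,numpy as np
from station import calibration
from scipy.optimize import least_squares
K={c:calibration(c) for c in("scene","top")}
def proj(c,P):
    k=K[c];return cv2.projectPoints(np.asarray(P,float).reshape(-1,3),cv2.Rodrigues(np.array(k["R"]))[0],np.array(k["t"],float),np.array(k["mtx"]),np.array([k["k1"],0,0,0.]))[0][:,0]
def back(c,uv,z):
    k=K[c];n=cv2.undistortPoints(np.array(uv,float).reshape(-1,1,2),np.array(k["mtx"]),np.array([k["k1"],0,0,0.]))[:,0]
    R=np.array(k["R"]);d=np.c_[n,np.ones(len(n))]@R;C=-R.T@np.array(k["t"])
    return C+d*((z-C[2])/d[:,2])[:,None]
def world(p,L):
    x,y,a=p;L=np.asarray(L,float);c,s=np.cos(a),np.sin(a)
    return np.c_[x+c*L[:,0]-s*L[:,1],y+s*L[:,0]+c*L[:,1],L[:,2]]
th=np.linspace(0,2*np.pi,120)
def circ(r,z):return np.c_[r*np.cos(th),r*np.sin(th),0*th+z]
def D(r,f,z):
    q=circ(r,z);q[:,0]=np.minimum(q[:,0],f);return q
def wing(s):return [[x,s,z] for x in np.linspace(-.033,.033,30) for z in(.091,)]
PL=lambda:np.vstack([circ(.055,.045),D(.034,.016,.045)])
BI=lambda:np.vstack([circ(.04,.036),wing(.02),wing(-.02),[[.067,0,.09],[-.083,0,.08]]])
def draw(imgs,sets,out,boxes):
    T=[]
    for c,im,b in zip(("top","scene"),imgs,boxes):
      for bb in b:
        s=400/(bb[2]);o=cv2.resize(im[bb[1]:bb[1]+bb[2],bb[0]:bb[0]+bb[2]],(400,400),interpolation=2)
        for p,L in sets:
            for u,v in proj(c,world(p,L)):cv2.circle(o,(int((u+.5-bb[0])*s),int((v+.5-bb[1])*s)),1,(0,0,255),-1)
        T.append(o)
    cv2.imwrite(out,cv2.resize(np.vstack([np.hstack(T[:2]),np.hstack(T[2:])]),(600,600)))
E
python3 - <<'E'
from h import *
f=300/85;A=lambda p:[150+p[0]/f-.5,270+p[1]/f-.5];B=lambda p:[380+(p[0]-300)/f-.5,225+p[1]/f-.5]
w=back("top",[A((105,106)),A((210,142))],.045);d=w[0]-w[1];d/=np.linalg.norm(d);n=np.array([d[1],-d[0]]);n*=np.sign(n[0])
print("flat len",np.linalg.norm(w[0]-w[1]),"exp",2*np.sqrt(.034**2-.016**2))
yaw=np.arctan2(n[1],n[0]);c=w.mean(0)[:2]-.016*n;print("socket",c,np.degrees(yaw))
# plinth outer top rim by extremes
e=back("top",[A((42,155)),A((248,150)),A((160,48)),A((145,258))],.045);print("rim",e)
wg=back("top",[B((365,150)),B((487,92)),B((395,218)),B((515,155))],.091);print("wings",wg,wg.mean(0))
v=(wg[0]-wg[1]+wg[2]-wg[3])[:2];by=np.arctan2(v[1],v[0]);print("bird yaw",np.degrees(by),"len",np.linalg.norm(v)/2)
r=back("top",[B((342,155)),B((415,85)),B((425,238)),B((358,110)),B((365,212)),B((487,185))],.036)[:,:2]
q=least_squares(lambda p:np.hypot(*(r-p).T)-.04,r.mean(0));print("collar",q.x,q.fun)
bp=(*q.x,by);sp=(*c,yaw)
draw([cv2.imread("pics/top0.png"),cv2.imread("pics/scene0.png")],[(sp,PL()),(bp,BI())],"pics/ov.png",[[(150,270,85),(380,225,85)],[(400,253,60),(268,160,60)]])
E
```

```text
flat len 0.05829208741316086 exp 0.060000000000000005
socket [0.46202849 0.19489257] -18.173872250982487
rim [[0.46070756 0.25054064 0.045     ]
 [0.46414708 0.14238374 0.045     ]
 [0.51647429 0.18912874 0.045     ]
 [0.40833196 0.19548282 0.045     ]]
wings [[ 0.54256443 -0.17546057  0.091     ]
 [ 0.5710995  -0.23715436  0.091     ]
 [ 0.50892669 -0.18981104  0.091     ]
 [ 0.53965121 -0.25049673  0.091     ]] [ 0.54056046 -0.21323067  0.091     ]
bird yaw 115.8375719235506 len 0.06798609744412563
collar [ 0.54053743 -0.21090063] [-0.00037052 -0.00061631  0.00083859  0.00047782 -0.00119036 -0.00099813]
```

View pics/ov.png

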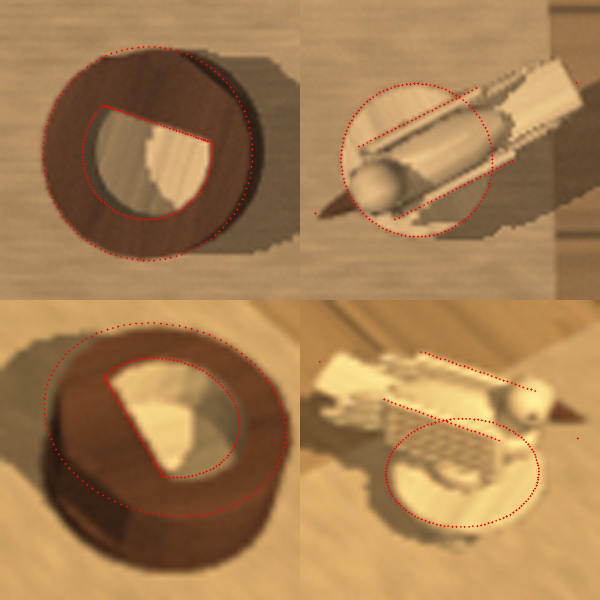

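The overlay fits within about 2 mm:
- **Socket:** about (0.462, 0.195), yaw -18°.
- **Bird:** about (0.5405, -0.212), yaw 115.8°.

The socket's flat length measures 58 mm against 60 expected, and the wing length 68 mm against 66. I'll move above the bird at the current height, then turn -90.5° about tool z.

```bash
python3 -m creep '[[1,0.04,-0.02,0,0,0,0],[1,0.04,-0.02,0,0,0,0],[1,0.04,-0.02,0,0,0,0],[1,0.04,-0.02,0,0,0,0],[1,0.04,-0.02,0,0,0,0],[1,0.04,-0.02,0,0,0,0],[1,0.04,-0.02,0,0,0,0],[1,0.04,-0.02,0,0,0,0],[1,0.04,-0.02,0,0,0,0],[1,0.038,-0.022,0,0,0,0]]' 40
python3 -m creep '[[1,0,0,0,0,0,-8.5],[1,0,0,0,0,0,-8.5],[1,0,0,0,0,0,-8.5],[1,0,0,0,0,0,-8.5],[1,0,0,0,0,0,-8.5],[1,0,0,0,0,0,-8.5],[1,0,0,0,0,0,-8.5],[1,0,0,0,0,0,-8.5],[1,0,0,0,0,0,-8.5],[1,0,0,0,0,0,-8.5],[1,0,0,0,0,0,-5.5],[1,0,0,0,0,0,0],[1,0,0,0,0,0,0]]'
cat >> h.py <<'E'
def state():
    from station import ctrl
    from scipy.spatial.transform import Rotation as Ro
    o=ctrl.get_obs();M=Ro.from_rotvec(o["tool_rot"]).as_matrix();p=np.array(o["tool_pos"])
    print("t",round(o["t"],2),"tcp",p.round(4),"yaw",np.degrees(np.arctan2(M[1,0],M[0,0])).round(2),"zax",M[:,2].round(4),"F",np.round(o["contact_force"],1),"open",round(o["opening"],4),"q",np.round(o["q"],2))
    return p,M
E
python3 -c "
from h import *
p,M=state();print('tool shift to go',(M.T@(np.array([.5405,-.212,.053])-p)).round(4))"
```

```text
t: 1.5
tool_pos: [0.5415, -0.2112, 0.2316]
tool_rot: [3.065, 0.687, 0.001]
contact_force: [0.5, 0.3, 0.6]
opening: 0.0854
t: 2.8
tool_pos: [0.5404, -0.2127, 0.2314]
tool_rot: [1.673, 2.659, 0.0]
contact_force: [-0.1, -0.1, -0.0]
opening: 0.0851
t 2.8 tcp [ 0.5404 -0.2127  0.2314] yaw 115.64 zax [ 1.e-04 -0.e+00 -1.e+00] F [-0.1 -0.1 -0. ] open 0.0851 q [-0.5  -0.05  1.72  0.    1.48 -0.95]
tool shift to go [0.0007 0.0004 0.1784]
```

```bash
python3 -m creep '[[1,0,0,0.03,0,0,0],[1,0,0,0.03,0,0,0],[1,0,0,0.03,0,0,0],[1,0,0,0.03,0,0,0],[1,0,0,0.02,0,0,0],[1,0,0,0.02,0,0,0],[1,0,0,0.01,0,0,0],[1,0,0,0.008,0,0,0],[1,0,0,0,0,0,0],[1,0,0,0,0,0,0]]' 40
python3 - <<'E'
from h import *
from station import get_image
state()
t=get_image("top")[:,:,::-1].copy();s=get_image("scene")[:,:,::-1].copy()
cv2.imwrite("pics/g.png",np.hstack([cv2.resize(t[215:315,370:470],(400,400)),cv2.resize(s[130:230,250:350],(400,400))]))
E
```

```text
t: 3.8
tool_pos: [0.541, -0.2131, 0.0542]
tool_rot: [1.67, 2.659, 0.0]
contact_force: [0.7, -0.5, -0.8]
opening: 0.0852
t 3.8 tcp [ 0.541  -0.2131  0.0542] yaw 115.74 zax [ 1.2e-03 -7.0e-04 -1.0e+00] F [ 0.7 -0.5 -0.8] open 0.0852 q [-0.5   0.12  1.85 -0.    1.17 -0.95]
```

View pics/g.png

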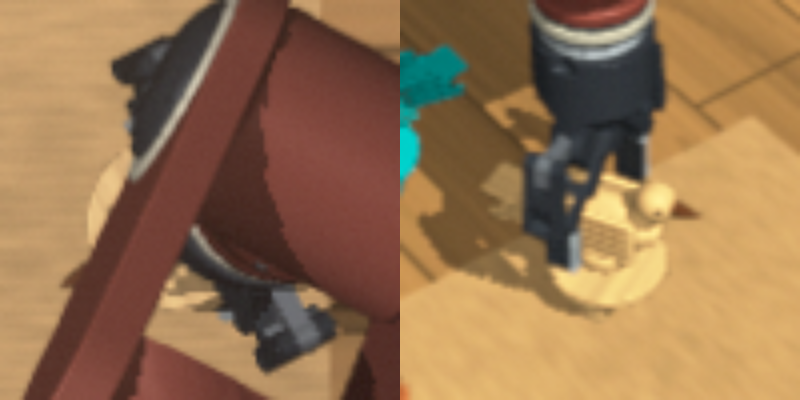

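The fingers straddle the wings: the near finger is at (565,240) in the right half and the bird is untouched between them. Closing and lifting.

```bash
python3 -m creep '[[0,0,0,0,0,0,0],[0,0,0,0,0,0,0],[0,0,0,0,0,0,0],[0,0,0,0,0,0,0],[0,0,0,0,0,0,0],[0,0,0,0,0,0,0],[0,0,0,0,0,0,0],[0,0,0,0,0,0,0],[0,0,0,0,0,0,0],[0,0,0,0,0,0,0]]' 50
python3 -m creep '[[0,0,0,-0.01,0,0,0],[0,0,0,-0.02,0,0,0],[0,0,0,-0.02,0,0,0],[0,0,0,-0.02,0,0,0],[0,0,0,-0.02,0,0,0],[0,0,0,-0.02,0,0,0],[0,0,0,0,0,0,0],[0,0,0,0,0,0,0]]'
python3 -c "
from h import *
p,M=state();print('tool shift to go',(M.T@(np.array([.462,.195,p[2]])-p)).round(4))"
```

```text
t: 4.9
tool_pos: [0.5406, -0.213, 0.0537]
tool_rot: [1.67, 2.66, -0.0]
contact_force: [-2.9, -0.8, 5.7]
opening: 0.0397
t: 5.7
tool_pos: [0.5402, -0.2125, 0.1627]
tool_rot: [-1.67, -2.66, -0.0]
contact_force: [-0.0, -0.3, -2.0]
opening: 0.0396
t 5.7 tcp [ 0.5402 -0.2125  0.1627] yaw 115.76 zax [-2.e-04  4.e-04 -1.e+00] F [-0.  -0.3 -2. ] open 0.0396 q [-0.5  -0.    1.78  0.    1.36 -0.95]
tool shift to go [4.010e-01 1.066e-01 2.000e-04]
```

The bird is held: the opening is 39.6 mm, matching the 40 mm wings, with a 2 N load. Next I'll carry it over the plinth and turn it.

```bash
python3 -m creep '[[0,0.02,0.005,0,0,0,0],[0,0.03,0.008,0,0,0,0],[0,0.03,0.008,0,0,0,0],[0,0.03,0.008,0,0,0,0],[0,0.03,0.008,0,0,0,0],[0,0.03,0.008,0,0,0,0],[0,0.03,0.008,0,0,0,0],[0,0.03,0.008,0,0,0,0],[0,0.03,0.008,0,0,0,0],[0,0.03,0.008,0,0,0,0],[0,0.03,0.008,0,0,0,0],[0,0.03,0.008,0,0,0,0],[0,0.03,0.008,0,0,0,0],[0,0.021,0.006,0,0,0,0],[0,0,0,0,0,0,0]]'
python3 -m creep '[[0,0,0,0,0,0,5],[0,0,0,0,0,0,8],[0,0,0,0,0,0,8],[0,0,0,0,0,0,8],[0,0,0,0,0,0,8],[0,0,0,0,0,0,8],[0,0,0,0,0,0,8],[0,0,0,0,0,0,8],[0,0,0,0,0,0,8],[0,0,0,0,0,0,8],[0,0,0,0,0,0,8],[0,0,0,0,0,0,8],[0,0,0,0,0,0,8],[0,0,0,0,0,0,8],[0,0,0,0,0,0,8],[0,0,0,0,0,0,8],[0,0,0,0,0,0,8],[0,0,0,0,0,0,1],[0,0,0,0,0,0,0],[0,0,0,0,0,0,0]]'
python3 - <<'E'
from h import *
from station import get_image
p,M=state();print((M.T@(np.array([.462,.195,p[2]])-p)).round(4))
t=get_image("top")[:,:,::-1].copy();s=get_image("scene")[:,:,::-1].copy()
def bird(dz):
    L=BI();L[:,2]+=dz;return L
yaw=np.arctan2(M[1,0],M[0,0])
draw([t,s],[((.462,.195,np.radians(-18.2)),PL()),((p[0],p[1],yaw),bird(p[2]-.0537))],"pics/c.png",[[(140,260,110),(100,200,200)],[(390,183,130),(398,200,100)]])
E
```

```text
t: 7.2
tool_pos: [0.4601, 0.1973, 0.1613]
tool_rot: [-1.663, -2.661, 0.003]
contact_force: [0.1, -0.2, -2.2]
opening: 0.0396
t: 9.2
tool_pos: [0.4621, 0.1947, 0.1628]
tool_rot: [3.102, -0.495, -0.001]
contact_force: [1.0, -0.4, -2.7]
opening: 0.0395
t 9.2 tcp [0.4621 0.1947 0.1628] yaw -18.14 zax [-1.e-03 -2.e-04 -1.e+00] F [ 1.  -0.4 -2.7] open 0.0395 q [ 0.25 -0.2   1.96  0.    1.37  2.14]
[-0.0002 -0.0002  0.    ]
```

View pics/c.png

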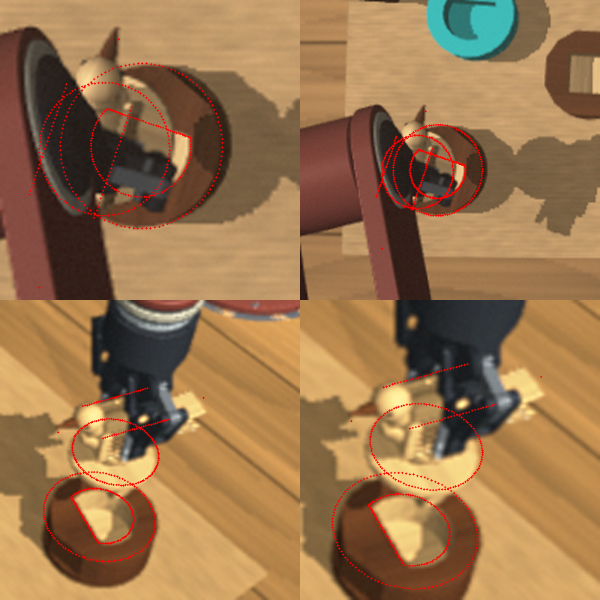

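The bird hangs above the plinth with its beak aligned to the socket's +x. The overlays are offset by about the same amount for bird and plinth, so their relative position is good. The remaining 94 mm goes in stages, checking force each time.

```bash
python3 -m creep '[[0,0,0,0.015,0,0,0],[0,0,0,0.015,0,0,0],[0,0,0,0.015,0,0,0],[0,0,0,0.01,0,0,0],[0,0,0,0.007,0,0,0],[0,0,0,0.005,0,0,0],[0,0,0,0.004,0,0,0],[0,0,0,0.004,0,0,0],[0,0,0,0,0,0,0]]'
python3 -m creep '[[0,0,0,0.003,0,0,0],[0,0,0,0.003,0,0,0],[0,0,0,0.002,0,0,0],[0,0,0,0,0,0,0]]'
```

```text
t: 10.2
tool_pos: [0.4616, 0.1955, 0.088]
tool_rot: [-3.101, 0.498, 0.004]
contact_force: [-3.9, 1.4, -1.4]
opening: 0.0397
t: 10.6
tool_pos: [0.4609, 0.196, 0.0807]
tool_rot: [-3.1, 0.498, 0.008]
contact_force: [-8.9, 2.7, 3.5]
opening: 0.0395
```

The side force points away from the flat: the foot's flat is touching the socket's flat, so I'll back off along tool -x by 3 mm and continue.

```bash
python3 -m creep '[[0,-0.003,0,0,0,0,0],[0,0,0,0,0,0,0]]'
python3 -m creep '[[0,0,0,0.003,0,0,0],[0,0,0,0.003,0,0,0],[0,0,0,0.002,0,0,0],[0,0,0,0,0,0,0]]'
```

```text
t: 10.8
tool_pos: [0.4601, 0.196, 0.0806]
tool_rot: [-3.102, 0.497, -0.003]
contact_force: [-0.6, 0.9, -2.2]
opening: 0.0395
t: 11.2
tool_pos: [0.4591, 0.196, 0.0717]
tool_rot: [-3.102, 0.498, 0.003]
contact_force: [-4.6, 2.4, 0.3]
opening: 0.0395
```

```bash
python3 -m creep '[[0,-0.001,0,0.002,0,0,0],[0,0,0,0.001,0,0,0],[0,0,0,0,0,0,0],[0,0,0,0,0,0,0]]'
```

```text
t: 11.6
tool_pos: [0.4589, 0.1963, 0.0708]
tool_rot: [3.101, -0.498, -0.001]
contact_force: [-7.9, 1.3, 9.2]
opening: 0.0395
```

```bash
python3 -m creep '[[0,-0.002,0,0,0,0,0],[0,0,0,0.001,0,0,0],[0,0,0,0.001,0,0,0],[0,0,0,0,0,0,0],[0,0,0,0,0,0,0]]'
```

```text
t: 12.1
tool_pos: [0.4588, 0.1964, 0.0707]
tool_rot: [3.101, -0.497, 0.005]
contact_force: [-6.8, -1.4, 15.7]
opening: 0.0393
```

z has stopped at 0.0707 while the force rises, so it is on a hard stop, presumably the collar on the plinth. Releasing, lifting clear and checking.

```bash
python3 -m creep '[[1,0,0,-0.001,0,0,0],[1,0,0,0,0,0,0],[1,0,0,0,0,0,0],[1,0,0,0,0,0,0],[1,0,0,0,0,0,0],[1,0,0,0,0,0,0],[1,0,0,0,0,0,0],[1,0,0,-0.01,0,0,0],[1,0,0,-0.03,0,0,0],[1,0,0,-0.03,0,0,0],[1,0,0,-0.04,0,0,0],[1,0,0,-0.04,0,0,0],[1,0,0,-0.03,0,0,0]]'
python3 -m creep '[[1,0.03,-0.04,0,0,0,0],[1,0.03,-0.04,0,0,0,0],[1,0.03,-0.04,0,0,0,0],[1,0.03,-0.04,0,0,0,0],[1,0.0,-0.04,0,0,0,0],[1,0,-0.04,0,0,0,0],[1,0,0,0,0,0,0],[1,0,0,0,0,0,0]]'
python3 - <<'E'
from h import *
from station import get_image
state()
t=get_image("top")[:,:,::-1].copy();s=get_image("scene")[:,:,::-1].copy()
cv2.imwrite("pics/t1.png",t);cv2.imwrite("pics/s1.png",s)
L=BI();L[:,2]+=.015
draw([t,s],[((.459,.1963,np.radians(-18.1)),L)],"pics/d.png",[[(140,250,110),(0,0,480)],[(390,213,100),(180,130,300)]])
E
```

```text
t: 13.4
tool_pos: [0.4575, 0.197, 0.2523]
tool_rot: [-3.1, 0.498, -0.006]
contact_force: [0.5, -0.0, 0.4]
opening: 0.0854
t: 14.2
tool_pos: [0.6459, 0.3878, 0.2482]
tool_rot: [3.101, -0.496, -0.0]
contact_force: [-0.2, -0.0, 1.6]
opening: 0.0856
t 14.2 tcp [0.6459 0.3878 0.2482] yaw -18.18 zax [-4.e-04 -6.e-04 -1.e+00] F [-0.2 -0.   1.6] open 0.0856 q [ 0.44  0.34  1.26 -0.    1.54  2.33]
```

View pics/d.png

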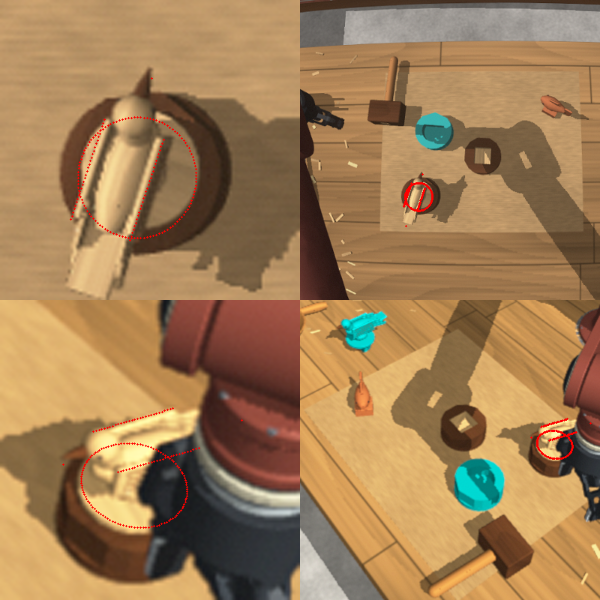

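In the top view (upper-left panel) the bird matches the predicted home pose closely, and the mallet and fish look unmoved. The arm hides it in the scene view, so I'll move away and check level and height.

```bash
python3 -m creep '[[1,0.01,0.04,0,0,0,0],[1,0.01,0.04,0,0,0,0],[1,0.01,0.04,0,0,0,0],[1,0.01,0.04,0,0,0,0],[1,0.01,0.04,0,0,0,0],[1,0.01,0.04,0,0,0,0],[1,0.01,0.04,0,0,0,0],[1,0.01,0.04,0,0,0,0],[1,0.01,0.04,0,0,0,0],[1,0.01,0.04,0,0,0,0],[1,0.01,0.04,0,0,0,0],[1,0.01,0.04,0,0,0,0],[1,0,0,0,0,0,0],[1,0,0,0,0,0,0]]'
python3 - <<'E'
from h import *
from station import get_image,models
state()
t=get_image("top")[:,:,::-1].copy();s=get_image("scene")[:,:,::-1].copy()
for c in("scene","top"):
  for n in("fish_mid","mallet_head"):print(c,n,[(np.round(d["extent"]).astype(int).tolist(),round(d["conf"],2)) for d in models.search_frame(c,n)])
L=BI();L[:,2]+=.015
P=((.459,.1963,np.radians(-18.1)),L)
draw([t,s],[P],"/tmp/a.png",[[(150,260,90)]*2,[(395,223,75)]*2]);draw([t,s],[],"/tmp/b.png",[[(150,260,90)]*2,[(395,223,75)]*2])
a=cv2.imread("/tmp/a.png");b=cv2.imread("/tmp/b.png");cv2.imwrite("pics/e.png",np.hstack([a[:,:300],b[:,300:]]))
E
```

```text
t: 15.7
tool_pos: [0.6088, -0.1076, 0.249]
tool_rot: [-3.101, 0.503, -0.001]
contact_force: [-1.0, -0.8, 0.4]
opening: 0.0854
t 15.7 tcp [ 0.6088 -0.1076  0.249 ] yaw -18.42 zax [ 9.e-04  2.e-04 -1.e+00] F [-1.  -0.8  0.4] open 0.0854 q [-0.3   0.03  1.61  0.    1.5   1.6 ]
scene fish_mid [([237, 206, 255, 246], 0.58)]
scene mallet_head [([308, 343, 415, 430], 0.98)]
top fish_mid []
top mallet_head [([108, 90, 170, 202], 0.73)]
```

View pics/e.png

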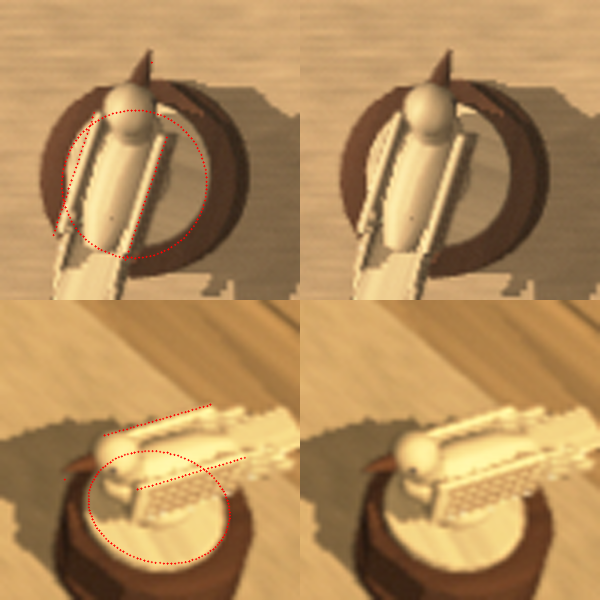

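Relative to the overlay, the bird settled about 4 mm in +x, which is the socket centre I first measured. Fish and mallet boxes are unchanged within about 3 px. One last enlarged overlay at the ideal home pose (socket centre, 44 mm) will check height and tilt.

Run:
```python
from h import *
from station import get_image
t=get_image("top")[:,:,::-1].copy();s=get_image("scene")[:,:,::-1].copy()
L=np.vstack([circ(.04,.053),circ(.04,.045),circ(.055,.045),[[x,y,z] for x in np.linspace(-.033,.033,30) for y in(-.02,.02) for z in(.106,)],[[.033,.02,z] for z in np.linspace(.072,.106,12)]])
P=((.463,.1965,np.radians(-18.2)),L)
b=[[(155,262,80)]*2,[(398,228,70)]*2]
draw([t,s],[P],"/tmp/a.png",b);draw([t,s],[],"/tmp/b.png",b)
a=cv2.imread("/tmp/a.png");c=cv2.imread("/tmp/b.png");cv2.imwrite("pics/f.png",np.hstack([a[:,:300],c[:,300:]]))
```

```text
(no output)
```

View pics/f.png

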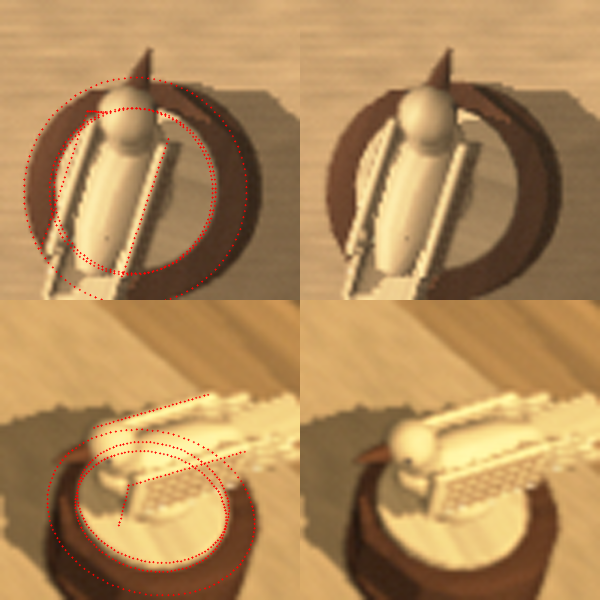

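The collar and wings coincide with the ideal home pose in both views to about 1 px (2–3 mm): level, beak along +x. Handing in.

```bash
python3 -c "
from station import finish_job
print(finish_job())"
```

```text
the job is handed in; nothing more can be done
None
```

I mounted the pale bird in the dark D-socket plinth and handed the job in with the gripper open and well clear, at about 16 s of the 38 s allowed. The hand-in gave no verdict.

**What I did:** I gripped the bird by the wings and carried it over the plinth. I then turned it 134° to match the flats and lowered it in. On the way down the foot's flat touched the socket's flat, with about 9 N of side force. I backed off a few millimetres and lowered it until it met a hard stop at about 16 N.

**Last checks:**
- **Fit:** In both camera views the collar and wings match the fully seated position to about 1 px (2–3 mm). The bird looks level, with its beak along the socket's +x.
- **Bystanders:** In the scene view the detected boxes for the fish and the mallet are within about 3 px of where they started. The last top-view search did not detect the fish; the picture taken just before the arm's final move shows it looking unmoved.

**What disagreed:**
- **Height:** The arm stopped about 2 mm higher than I had calculated for fully home. That is still inside the 40–48 mm band, but I did not measure the final height or tilt more exactly than the image match.
- **Position:** After release the bird sat about 4 mm further towards +x than the arm's position implied. That puts it on the socket centre I first measured.

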